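# Unstack the vacuum spares and set each on its own place

## Robot

A 6-joint arm with a two-finger parallel gripper is mounted at the origin on a cart in front of the work surface, level with it; the furniture and walls round the work are solid. World frame = base frame: x ahead of the robot, y to its left, z up, the work surface at z = 0. Lengths are in m, angles in rad, forces in N, time in s.
With the tool pointing down it reaches from about 0.35 to 0.925 m from the base axis. Payload 6.4 kg.
Tool frame: the origin (TCP) lies midway between the tips of the shut fingers; the grasp point (between the pads) lies 19 mm behind it; z points along the fingers, y is the direction in which the jaws open and shut (so a half turn about z gives the same grasp; the last joint's range is limited). The gripper opens to 94 mm and grips with 3 to 60 N. Pads are 16 mm wide; open, the fingers measure 119 mm over their backs; the gripper's body (75 mm by 177 mm) begins 78 mm behind the grasp point.
Start: joints at [1.082, 0.245, 1.558, -0, 1.339, -0.174], TCP at [0.201, 0.618, 0.205] pointing down, gripper open.
Joint ranges: [-3.13, 3.13], [-1.02, 2.26], [0.13, 2.54], [-0.95, 4.09], [0.21, 2.88], [-2.74, 2.74]. Speed limits (rad/s): [2.57, 2.57, 3.14, 3.14, 3.14, 3.14].

## Interface

Orientations are given as a unit quaternion [x, y, z, w].
In Python, from bench import readout, vision, order gives the robot as it stands.
- The arm moves only by the tool step_arm, never from a script. Its arguments are lists of equal length, an entry for each row: "translation": the shift along the world's x, y, z in units of 30 mm (1.0 is 30 mm), a list of three; "yaw": the turn about the world's z in units of 8 degrees (1.0 is 8 degrees). A call has 1 to 20 rows; each row is the pose to reach, as a shift and turn from the pose commanded when the call began; what a row does not reach only later rows make up. A row lasts 1/8 s, in which the tool goes at most 62.5 mm and 10.7 degrees, less where a joint would pass 70% of its speed; a pose out of reach is approached as far as the arm can. A call with a gripper value outside its range is refused whole. "grip" is the opening, from 0 (shut) to 1 (fully open), set as the call begins (left out, the last holds). The fingers move at their own pace and stop on an object; "force" is the grip in N (left out, the last holds). Time passes only in rows, so rows that repeat a pose let the fingers close. It gives the time, the measured TCP pose, the force and the opening at its end, in the units of the state.
- readout.observe(): the state, without advancing time (a new reading comes with each control period).
- vision.camera(name): name is "side" or "top"; returns the picture (420x560x3 uint8, blue, green, red); there is no depth.
- vision.camera_params(name): a dict with "fx", "fy", "cx", "cy" (pixels), "k1" (the pictures are not rectified: a ray, as slopes to the right and down, at radius r is drawn at 1 + k1 r^2 times it, then the intrinsics apply), "R" (3x3) and "t" (3): a world point X has camera coordinates R X + t. Camera axes: x right, y down, z forward; pixel columns grow to the right and rows downward; lengths in m; the calibration is good to about 2 mm. A picture is of the moment at which its call begins. camera_params takes no time and is no camera call.
- order.job_done(): hands the job in, once; it reports no verdict.
The state is a dict: "time": time; "joint_positions": joint angles; "qvel": joint speeds; "joint_efforts": joint torques, N m; "tool_pos": TCP position; "ee_rot": TCP orientation; "wrist_force": force on the tool from outside, world axes, zero at the start; "wrist_torque": the same for the moment, N m; "width": finger opening in m.
Only numpy, scipy, OpenCV 4.12 (cv2) and the standard library are available. Lean on these libraries where they do the work, as an engineer would, in place of code of your own. Each camera call takes 0.05 s, during which the arm holds its last target.

## Task

Take the little tower of vacuum-line spares apart from the top down, one piece at a time, and set each piece on the middle of its own place: the vial upright in the recess of the grey round stand, the centring ring flat on top of the metal pipe stub, the jar upright on the cork ring, and last the steel blank flange flat on the square black mat. Set each one down rather than dropping it, let go of it, and leave the empty beaker and the glass stopper that stand among the work where they are.

Things in the scene. Friction and masses are not known exactly. Their poses are not given: they have to be found in the camera images.
- vial_centre (a point): Closed sample vial with a white ribbed cap, 28 mm in diameter, 57 mm high; the topmost piece of the tower, standing on the centring ring. The point is its centre, half-way up (28 mm above its foot); z is its upright axis.
- seal_ring_centre (a point): Centring ring: flat metal ring with a black rubber seal round it, 41 mm outside over the soft seal (the fingers stop at 36 mm), 8 mm high, its bore closed by a grey metal filter disc; second piece of the tower, lying flat on the jar's lid. The point is its centre, 4 mm above its underside; z is its axis.
- jar_centre (a point): Round white jar with a screw lid, 48 mm in diameter, 51 mm high; third piece of the tower, standing on the blank flange. The point is its centre, 25.5 mm above its foot; z is its upright axis.
- blank_flange_centre (a point): Blank flange: solid round steel disc, 64 mm in diameter, 16 mm high, its side upright from 2 to 12 mm above the underside and bevelled above that; the bottom of the tower, lying on the table. The point is its centre, 8 mm above its underside; z is its axis.
- vial_stand_floor (a point): Grey round plastic stand, 68 mm in diameter, 13 mm high, fixed, with a round recess 48 mm wide in its middle: the place of the vial. The point is the middle of the recess floor, 6 mm above the table.
- pipe_stub_top (a point): Short upright metal pipe stub with a round foot 60 mm wide and a flat round flange face 40 mm wide on top, 38 mm above the table, with a black disc in its middle; fixed: the place of the centring ring. The point is the middle of the flat top face, on which the ring lies.
- cork_ring_top (a point): Brown cork ring lying flat, 82 mm outside, about 24 mm bore, 22 mm high, fixed: the place of the jar, which stands on top of it over the bore. The point is on its axis at the height of its top, 22 mm above the table.
- mat_top (a point): Square black rubber mat, 100 x 100 mm, 5 mm thick, fixed: the place of the blank flange. The point is the middle of its top face, 5 mm above the table.
- beaker_centre (a point): Bystander: empty glass beaker, 48 mm in diameter, 60 mm high, loose, to be left standing where it is. The point is its centre, half-way up.
- stopper_centre (a point): Bystander: clear glass stopper standing on its head, 35 mm wide, 42 mm high, loose, to be left standing where it is. The point is its centre, half-way up. (Also solid: the big black vessel at the left end of the table and, behind the left of the work, the black controller box with a blue jack on it, up to about 220 mm high.)
Mind the look-alikes: they are no part of the job. Leave any purple look-alike of the part that bears vial_centre alone. Leave any purple look-alike of the part that bears jar_centre alone.

How it is judged:
By the outcome, as a careful person would: the job done as asked, in the order asked, and still so for the second after the job is handed in, with the robot touching nothing.
It also fails if it takes over 131 s, if anything falls off the work surface, if the arm or the gripper's body presses on something with over 40 N, if the wrist force passes 120 N, or if a joint passes its speed limit or range.

## Working session

There is one attempt and no reset: what is moved stays moved. The work goes in short steps, Python scripts to look and compute and a tool call to move; the robot and the scene stay as the last step left them, time stands still between calls to the robot, and variables do not carry over. Pictures are saved under pics/ and viewed, and the job is handed in when it is done.

Besides the shell and the picture viewer there is one more tool, called after "Emit:" as name([rows], argument=value, ...), one row to a line, values as JSON. step_arm: Moves the arm, as the interface text tells. Its arguments: {"type":"object","properties":{"translation":{"type":"array"},"yaw":{"type":"array"},"grip":{"type":"number"},"force":{"type":"number"}},"required":["translation","yaw"]}

```bash
ls; mkdir -p pics; python3 - <<'E'
from bench import readout, vision, order
import cv2,json
s=readout.observe();print(s)
for n in("side","top"):
    cv2.imwrite(f"pics/{n}0.png",vision.camera(n)); print(n,vision.camera_params(n))
E
```

```text
pics
{'time': 0.0, 'joint_positions': array([ 1.08189594e+00,  2.45785271e-01,  1.55900756e+00, -8.39356391e-06,
        1.33870675e+00, -1.74105233e-01]), 'qvel': array([ 0.00151505,  0.00031119,  0.00100767, -0.00114217,  0.00041425,
        0.0010015 ]), 'joint_efforts': array([ 1.16673145e-03, -4.15829086e+01, -3.14603055e+01,  6.85477071e-02,
        3.32697993e-02, -1.23751283e-04]), 'tool_pos': array([0.20096598, 0.61751766, 0.20436726]), 'ee_rot': array([ 1.56747461e-01,  9.87638256e-01, -9.02878159e-04, -3.06456594e-04]), 'wrist_force': array([ 0.0129591 ,  0.64880754, -0.23801595]), 'wrist_torque': array([-0.03523452, -0.02993007, -0.06063457]), 'width': 0.09401408911039377}
side {'fx': 439.056344216791, 'fy': 439.056344216791, 'cx': 272.06348715014656, 'cy': 211.83602150495963, 'k1': -0.1315187004387868, 'R': array([[ 0.84952149, -0.52750751,  0.00700488],
       [-0.1748803 , -0.29411261, -0.93963538],
       [ 0.49772494,  0.79701544, -0.34210565]]), 't': array([-0.45991875,  0.19753075,  0.75225448])}
top {'fx': 483.64672681680184, 'fy': 483.64672681680184, 'cx': 278.35848466383334, 'cy': 201.80137002840885, 'k1': -0.05214578827882683, 'R': array([[ 0.01618836, -0.99971053,  0.01779847],
       [-0.98478147, -0.01902224, -0.17275303],
       [ 0.17304159, -0.01473101, -0.98480435]]), 't': array([-0.01928056,  0.52480524,  1.09607963])}
```

View pics/side0.png

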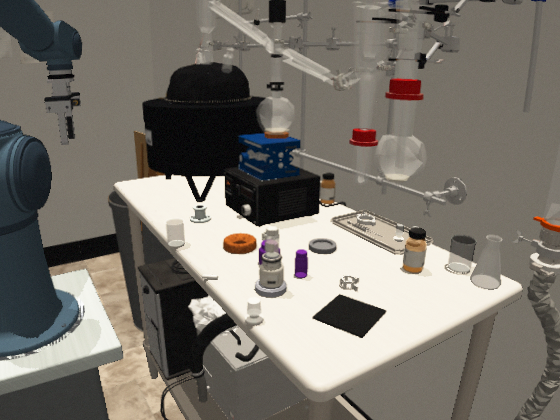

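View pics/top0.png

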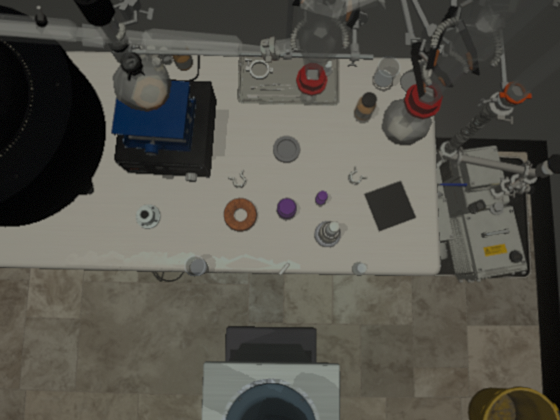

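```bash
cat > h.py <<'E'
from bench import readout, vision, order
import cv2, numpy as np
from scipy.optimize import least_squares
P={n:vision.camera_params(n) for n in("side","top")}
def K(n):
    p=P[n];return np.array([[p['fx'],0,p['cx']],[0,p['fy'],p['cy']],[0,0,1.]]),np.array([p['k1'],0,0,0,0.])
def ray(n,uv):
    k,d=K(n);q=cv2.undistortPoints(np.array([[uv]],float),k,d)[0,0]
    R=np.array(P[n]['R']);t=np.array(P[n]['t'])
    return -R.T@t, R.T@np.array([q[0],q[1],1.])
def atz(n,uv,z):
    o,d=ray(n,uv);return o+d*(z-o[2])/d[2]
def proj(n,X):
    k,d=K(n);R=np.array(P[n]['R']);t=np.array(P[n]['t'])
    return cv2.projectPoints(np.atleast_2d(np.array(X,float)),cv2.Rodrigues(R)[0],t,k,d)[0][:,0]
def tri(a,b):
    (o1,d1),(o2,d2)=ray("side",a),ray("top",b)
    A=np.stack([d1,-d2],1);s=np.linalg.lstsq(A,o2-o1,rcond=None)[0]
    p,q=o1+s[0]*d1,o2+s[1]*d2
    return (p+q)/2,np.linalg.norm(p-q)
def crop(img,x0,y0,x1,y1,s,name):
    cv2.imwrite(name,cv2.resize(img[y0:y1,x0:x1],None,fx=s,fy=s,interpolation=cv2.INTER_CUBIC))
def circ(n,c,r,z,img,col=(0,0,255),s=1,off=(0,0)):
    a=np.linspace(0,2*np.pi,60);X=np.stack([c[0]+r*np.cos(a),c[1]+r*np.sin(a),0*a+z],1)
    q=((proj(n,X)-off+.5)*s-.5)
    cv2.polylines(img,[np.round(q*8).astype(np.int32)],True,col,1,cv2.LINE_AA,3)
E
python3 - <<'E'
from h import *
t=cv2.imread("pics/top0.png");s=cv2.imread("pics/side0.png")
crop(t,120,130,430,280,2.5,"pics/tc.png")
crop(s,160,190,400,340,3.3,"pics/sc.png")
for nm,uv,z in [("tower base",(327,234),0.01),("mat",(390,206),.005),("cork",(240,214),.022),("stub",(148,216),.038),("stand",(286,149),.013),("beaker",(197,265),.06),("stopper",(361,268),.02),("pjar",(286,208),.05),("pvial",(321,198),.057)]:
    print(nm,atz("top",uv,z).round(3))
E
```

```text
tower base [ 0.455 -0.129  0.01 ]
mat [ 0.527 -0.285  0.005]
cork [0.498 0.081 0.022]
stub [0.486 0.297 0.038]
stand [ 0.664 -0.027  0.013]
beaker [0.373 0.173 0.06 ]
stopper [ 0.374 -0.209  0.02 ]
pjar [ 0.51  -0.028  0.05 ]
pvial [ 0.534 -0.11   0.057]
```

View pics/tc.png

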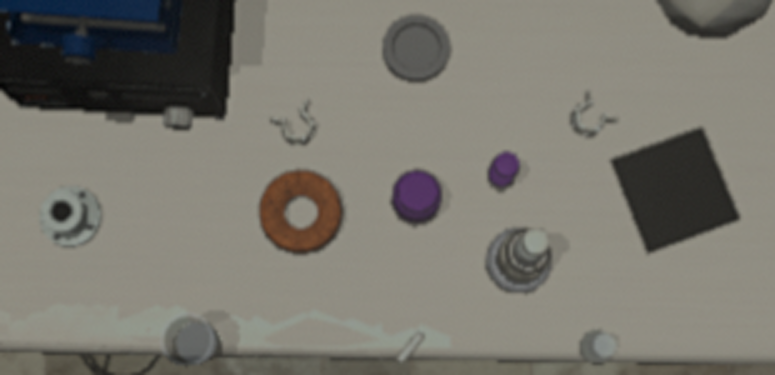

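View pics/sc.png

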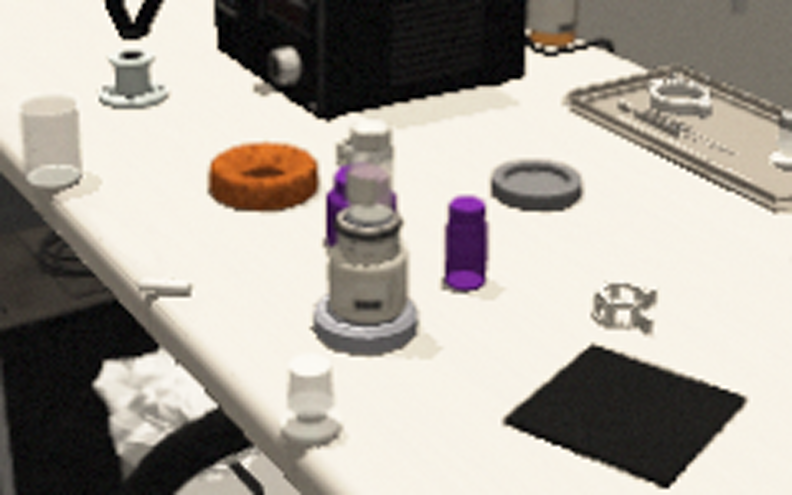

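```bash
cat > ov.py <<'E'
from h import *
import sys
def ov(n,src,x0,y0,x1,y1,s,items,out):
    im=cv2.resize(src[y0:y1,x0:x1],None,fx=s,fy=s,interpolation=cv2.INTER_CUBIC)
    for c,r,z,col in items: circ(n,c,r,z,im,col,s,(x0,y0))
    return im
E
cat > a.py <<'E'
from ov import *
t=cv2.imread("pics/top0.png");s=cv2.imread("pics/side0.png")
R,G,B,Y=(0,0,255),(0,255,0),(255,0,0),(0,255,255)
T=(.455,-.129)
it=[(T,.032,.002,R),(T,.032,.012,R),(T,.024,.016,G),(T,.024,.067,G),(T,.0205,.071,B),(T,.014,.075,Y),(T,.014,.132,Y)]
a=ov("top",t,300,205,360,255,6.6,it,0);b=ov("side",s,245,220,305,300,6.6,it,0)
h=max(a.shape[0],b.shape[0])
pad=lambda i:cv2.copyMakeBorder(i,0,h-i.shape[0],0,4,cv2.BORDER_CONSTANT)
cv2.imwrite("pics/tower_ov.png",np.hstack([pad(a),pad(b)]))
pl=[((.664,-.027),.034,.013,R),((.664,-.027),.024,.013,R),((.486,.297),.020,.038,G),((.486,.297),.030,.003,G),((.498,.081),.041,.022,B),((.498,.081),.012,.022,B),((.373,.173),.024,.06,Y),((.373,.173),.024,.0,Y),((.374,-.209),.0175,.0,Y)]
cv2.imwrite("pics/pl_top.png",ov("top",t,125,130,385,280,3,pl,0))
cv2.imwrite("pics/pl_side.png",ov("side",s,160,190,360,330,4,pl,0))
E
python3 a.py
```

```text
(no output)
```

View pics/tower_ov.png

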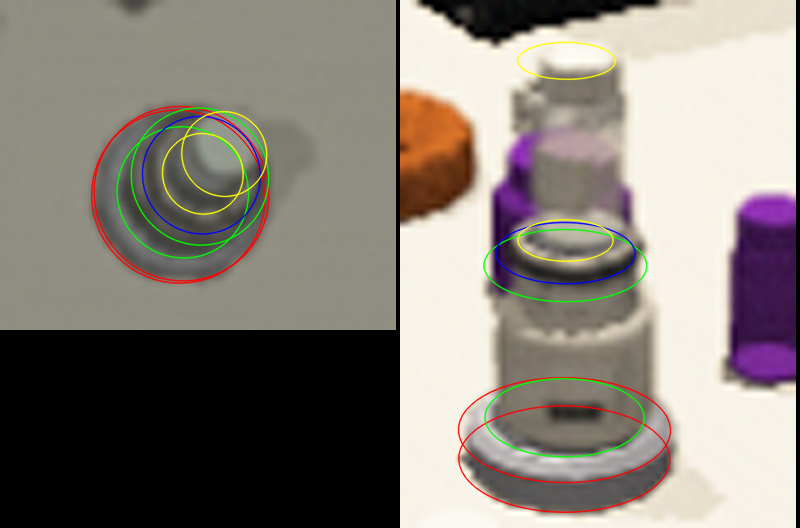

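View pics/pl_top.png

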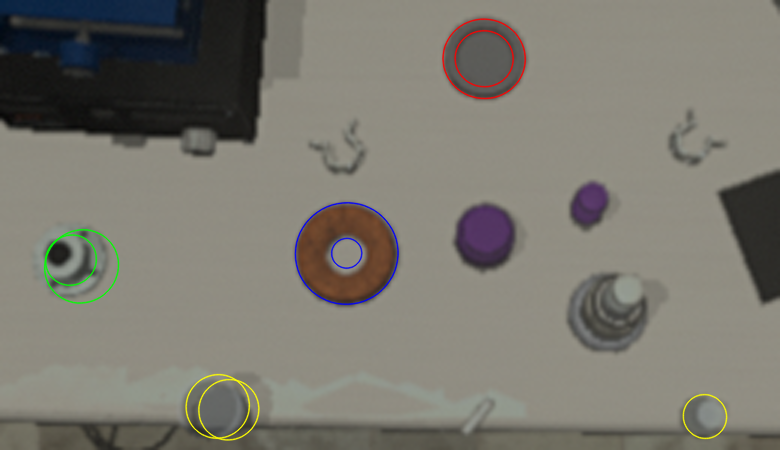

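View pics/pl_side.png

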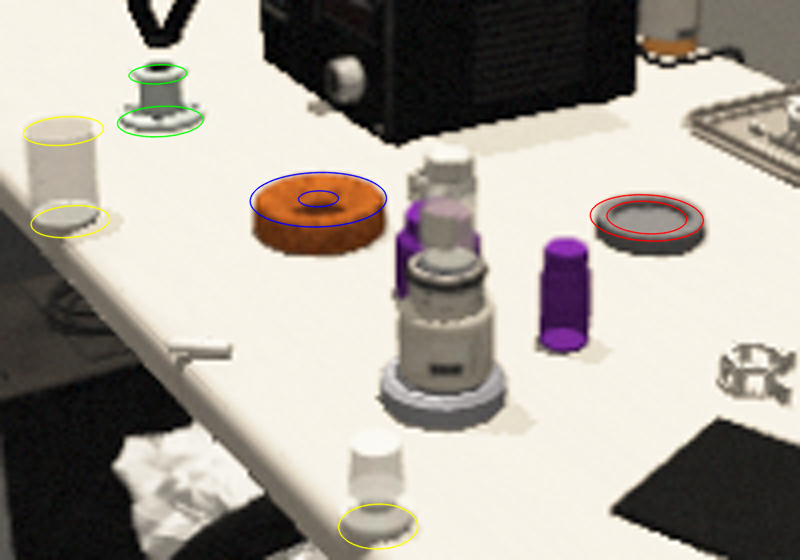

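```bash
python3 - <<'E'
from ov import *
t=cv2.imread("pics/top0.png");s=cv2.imread("pics/side0.png")
print(tri((272,229.8),(333,227.7)))
print(proj("side",[atz("top",(238,179),.01),atz("top",(286,208),.05)]))
a=ov("top",t,300,205,360,255,13,[],0);cv2.imwrite("pics/z1.png",a)
b=ov("side",s,245,220,305,300,7.5,[],0)
c=ov("top",t,130,195,170,240,7.5,[],0)
d=ov("side",s,180,195,220,230,7.5,[],0)
h=600
pad=lambda i:cv2.copyMakeBorder(i,0,h-i.shape[0],0,4,cv2.BORDER_CONSTANT)
cv2.imwrite("pics/z2.png",np.hstack([pad(c),pad(b)]))
cv2.imwrite("pics/z3.png",d)
E
```

```text
(array([ 0.45747777, -0.12935101,  0.12891625]), np.float64(0.0041111670772672375))
[[268.51021144 235.24189997]
 [266.80923576 243.44583233]]
```

View pics/z1.png

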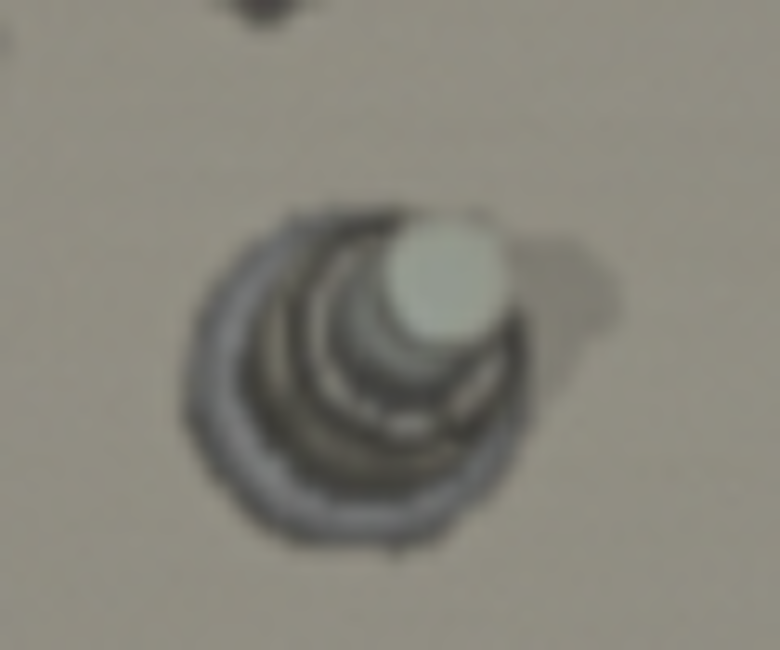

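View pics/z2.png

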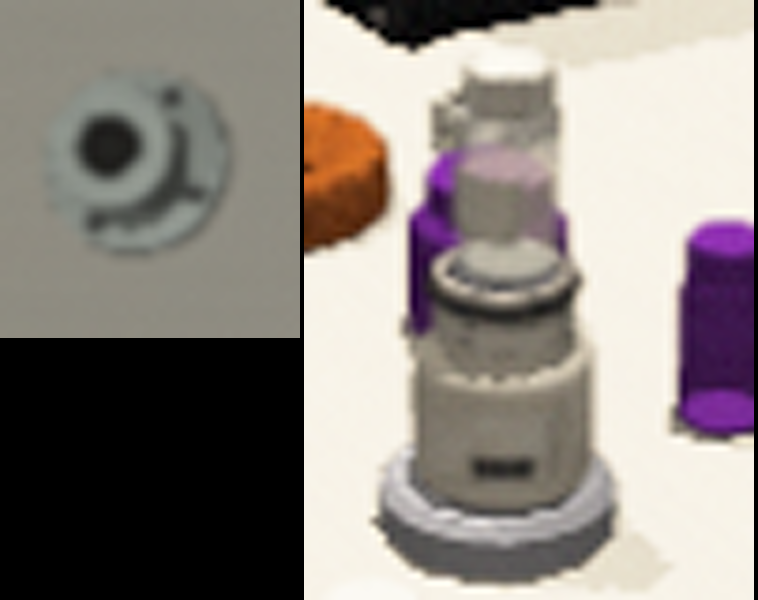

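View pics/z3.png

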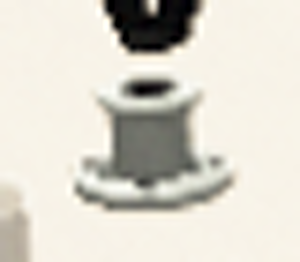

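```bash
cat > b.py <<'E'
from ov import *
t=cv2.imread("pics/top0.png")
g=cv2.cvtColor(t,cv2.COLOR_BGR2GRAY)
print("stub face",atz("top",(144.1,214.1),.038),"foot",atz("top",(147.8,215.8),.004))
m=(t[...,1]>148).astype(np.uint8)
for th in(140,145,150,155):
    n,l,s,c=cv2.connectedComponentsWithStats((t[220:240,320:345,1]>th).astype(np.uint8))
    print(th,[(s[i],c[i]+[320,220]) for i in range(1,n) if s[i][4]>20])
b=(g<60).astype(np.uint8)
n,l,s,c=cv2.connectedComponentsWithStats(b[170:240,355:425]);i=1+np.argmax(s[1:,4]);print("mat",s[i],c[i]+[355,170],atz("top",c[i]+[355,170],.005))
# mat corners
cn=max(cv2.findContours((l==i).astype(np.uint8),0,2)[0],key=cv2.contourArea)
print(cv2.minAreaRect(cn))
b=(g[205:225,135:155]<60).astype(np.uint8);n,l,s,c=cv2.connectedComponentsWithStats(b);print("disc",s[1:],c[1:]+[135,205])
for z in(.08,.1,.12): print("box front",z,atz("top",(165,172),z),atz("top",(208,175),z), atz("top",(193,178),z))
E
python3 b.py
```

```text
stub face [0.49078729 0.30692611 0.038     ] foot [0.4916894  0.30663732 0.004     ]
140 [(array([10,  2,  9,  9, 62], dtype=int32), array([333.85483871, 225.98387097]))]
145 [(array([10,  3,  8,  8, 49], dtype=int32), array([333.81632653, 226.14285714]))]
150 [(array([11,  3,  7,  7, 40], dtype=int32), array([333.775, 226.175]))]
155 []
mat [  10   12   50   48 1467] [389.65780504 205.54396728] [ 0.52818413 -0.284585    0.005     ]
((34.66438293457031, 35.4383544921875), (38.74061965942383, 38.857662200927734), 69.44395446777344)
disc [[ 6  6  7  7 41]
 [18 13  1  1  1]
 [17 15  1  1  1]] [[143.90243902 214.        ]
 [153.         218.        ]
 [152.         220.        ]]
box front 0.08 [0.5839373  0.25372112 0.08      ] [0.57873917 0.15399223 0.08      ] [0.57097871 0.18827676 0.08      ]
box front 0.1 [0.5792332  0.24919323 0.1       ] [0.57413042 0.15129351 0.1       ] [0.56651229 0.18494922 0.1       ]
box front 0.12 [0.57452911 0.24466535 0.12      ] [0.56952166 0.14859479 0.12      ] [0.56204588 0.18162168 0.12      ]
```

```bash
python3 - <<'E'
from h import *
print(atz("top",(333.8,226.1),.132),atz("top",(327.5,234.1),.006),atz("top",(327,233.7),.006))
print(proj("side",[[.4585,-.130,.132]]))
E
```

```text
[ 0.45878697 -0.12970416  0.132     ] [ 0.45493261 -0.1309017   0.006     ] [ 0.45588467 -0.12968741  0.006     ]
[[271.58184679 228.4888335 ]]
```

Could be taken for the vial: tower top at top(334,226)/side(272,230), the purple vial at top(321,198), and the glass stopper at top(361,268). For the jar: the white one in the tower, and the purple one at top(286,208). I choose the tower pieces. The close crop shows a white-capped clear vial on the ring, jar and flange, at about (0.458, -0.130).

Emit:
step_arm([
  [0.5,-1.5,0],
  [1.0,-3.0,0],
  [1.6,-4.6,0],
  [2.1,-6.2,0],
  [2.7,-7.8,0],
  [3.2,-9.4,0],
  [3.8,-11.0,0],
  [4.3,-12.6,0],
  [4.9,-14.2,0],
  [5.4,-15.8,0],
  [6.0,-17.4,0],
  [6.5,-19.0,0],
  [7.1,-20.6,0],
  [7.6,-22.0,0],
  [8.0,-23.2,0],
  [8.3,-24.2,0],
  [8.5,-24.7,0],
  [8.57,-24.92,0],
  [8.57,-24.92,0],
  [8.57,-24.92,0],
], yaw=[0.1,0.2,0.3,0.5,0.6,0.8,1.0,1.1,1.3,1.5,1.6,1.8,2.0,2.1,2.2,2.25,2.25,2.25,2.25,2.25], grip=1.0, force=15)

```text
time: 2.6
tool_pos: [0.4582, -0.1287, 0.2054]
ee_rot: [-0.0, 1.0, 0.0, -0.0]
wrist_force: [-0.2, -0.1, 0.1]
width: 0.0939
```

Emit:
step_arm([
  [0,-0.02,-0.8],
  [0,-0.04,-1.6],
  [0,-0.04,-2.0],
  [0,-0.04,-2.0],
], yaw=[0,0,0,0])

```text
time: 3.1
tool_pos: [0.4579, -0.1301, 0.1449]
ee_rot: [0.0, 1.0, 0.0, -0.001]
wrist_force: [0.2, -0.2, 0.7]
width: 0.094
```

```bash
python3 - <<'E'
from h import *
s=vision.camera("side");t=vision.camera("top");cv2.imwrite("pics/s1.png",s);cv2.imwrite("pics/t1.png",t)
a=cv2.resize(s[170:300,220:330],None,fx=4.5,fy=4.5,interpolation=2);b=cv2.resize(t[190:260,290:370],None,fx=4.5,fy=4.5,interpolation=2)
b=cv2.copyMakeBorder(b,0,a.shape[0]-b.shape[0],0,0,0)[:, :300]
cv2.imwrite("pics/m1.png",np.hstack([a,b]));print(readout.observe()['tool_pos'])
E
```

```text
[ 0.45886581 -0.13081617  0.14632357]
```

View pics/m1.png

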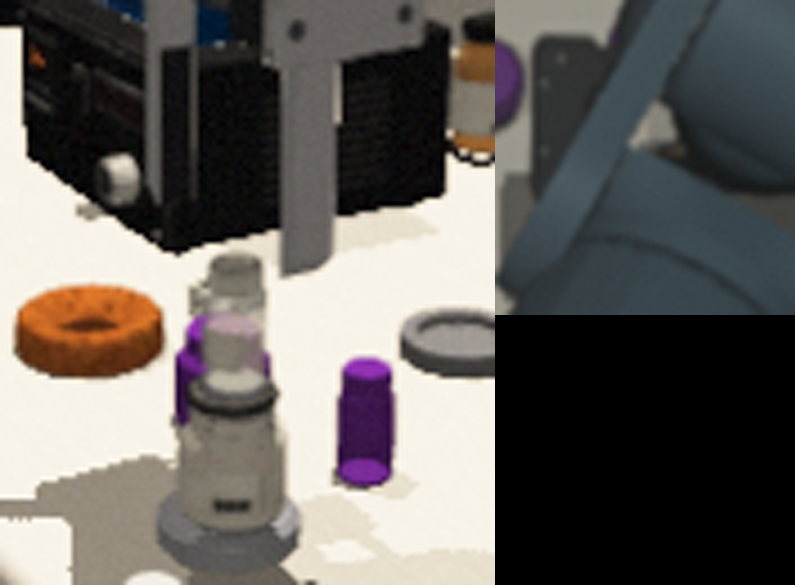

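The side view shows the fingers straddling the vial. The finger tips sit at crop x of about 170 and 308, with the vial at about 236.

Emit:
step_arm([
  [0,0,-0.5],
  [0,0,-1.0],
  [0,0,-1.5],
  [0,0,-1.9],
  [0,0,-1.93],
  [0,0,-1.93],
], yaw=[0,0,0,0,0,0])

```text
time: 3.95
tool_pos: [0.4586, -0.1309, 0.0877]
ee_rot: [0.0, 1.0, -0.0, 0.0]
wrist_force: [-0.4, -0.0, -0.1]
width: 0.0939
```

Emit:
step_arm([
  [0,0,0],
  [0,0,0],
  [0,0,0],
  [0,0,0],
  [0,0,0],
  [0,0,0],
  [0,0,0],
  [0,0,0],
  [0,0,0],
  [0,0,0],
], yaw=[0,0,0,0,0,0,0,0,0,0], grip=0.15, force=12)

```text
time: 5.2
tool_pos: [0.4583, -0.1307, 0.0875]
ee_rot: [0.0, 1.0, 0.0, -0.0]
wrist_force: [0.3, -0.9, 0.7]
width: 0.0274
```

Emit:
step_arm([
  [0,0,0.2],
  [0,0,0.6],
  [0,0,1.2],
  [0.2,0.1,1.8],
  [0.7,0.35,2.3],
  [1.4,0.7,2.5],
  [2.2,1.1,2.5],
  [3.0,1.5,2.5],
  [3.8,1.9,2.5],
  [4.6,2.3,2.5],
  [5.4,2.7,2.3],
  [6.1,3.05,2.0],
  [6.6,3.3,1.5],
  [6.87,3.43,1.0],
  [6.87,3.43,0.4],
  [6.87,3.43,0],
  [6.87,3.43,-0.4],
  [6.87,3.43,-0.8],
  [6.87,3.43,-0.8],
], yaw=[0,0,0,0,0,0,0,0,0,0,0,0,0,0,0,0,0,0,0])

```text
time: 7.58
tool_pos: [0.6635, -0.0278, 0.0623]
ee_rot: [0.0, 1.0, 0.0, -0.001]
wrist_force: [-0.3, 0.0, -0.3]
width: 0.0274
```

```bash
cat > m.py <<'E'
from h import *
import sys
tag=sys.argv[1];v=list(map(int,sys.argv[2:]))
s=vision.camera("side");t=vision.camera("top");cv2.imwrite(f"pics/s{tag}.png",s);cv2.imwrite(f"pics/t{tag}.png",t)
def c(i,x,y,w=50):
    x0=max(0,x-w);y0=max(0,y-w);q=i[y0:y0+2*w,x0:x0+2*w];q=cv2.resize(q,(400,400),interpolation=2);return q
cv2.imwrite(f"pics/m{tag}.png",np.hstack([c(s,v[0],v[1]),c(t,v[2],v[3])]));o=readout.observe();print(o['tool_pos'],o['time'],o['width'])
E
python3 m.py 2 322 235 286 149
```

```text
[ 0.66463607 -0.02793047  0.0638037 ] 7.675 0.027211079365875943
```

View pics/m2.png

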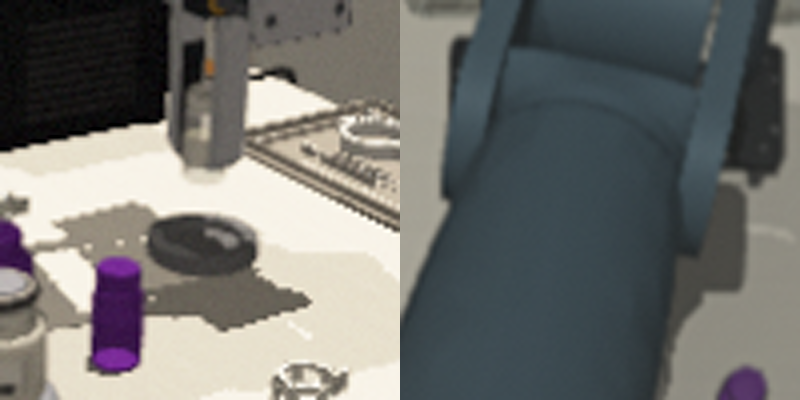

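Emit:
step_arm([
  [0,0,-0.3],
  [0,0,-0.7],
  [0,0,-1.0],
  [0,0,-1.2],
  [0,0,-1.35],
  [0,0,-1.42],
  [0,0,-1.46],
  [0,0,-1.46],
  [0,0,-1.46],
], yaw=[0,0,0,0,0,0,0,0,0])

```text
time: 8.8
tool_pos: [0.6646, -0.0279, 0.02]
ee_rot: [0.0, 1.0, -0.0, 0.0]
wrist_force: [0.3, 0.4, 0.5]
width: 0.0273
```

Emit:
step_arm([
  [0,0,-0.02],
  [0,0,-0.04],
  [0,0,-0.04],
  [0,0,-0.04],
], yaw=[0,0,0,0])

```text
time: 9.3
tool_pos: [0.6645, -0.0278, 0.0185]
ee_rot: [0.0, 1.0, 0.0, -0.0]
wrist_force: [0.2, 0.8, -0.4]
width: 0.0271
```

```bash
python3 m.py 3 322 235 286 149; python3 -c "
from bench import readout;o=readout.observe();print(o['wrist_force'])"
```

```text
[ 0.66445726 -0.0278271   0.01854872] 9.4 0.0274195242105196
[-0.80270277 -0.12229966 -0.67982502]
```

View pics/m3.png

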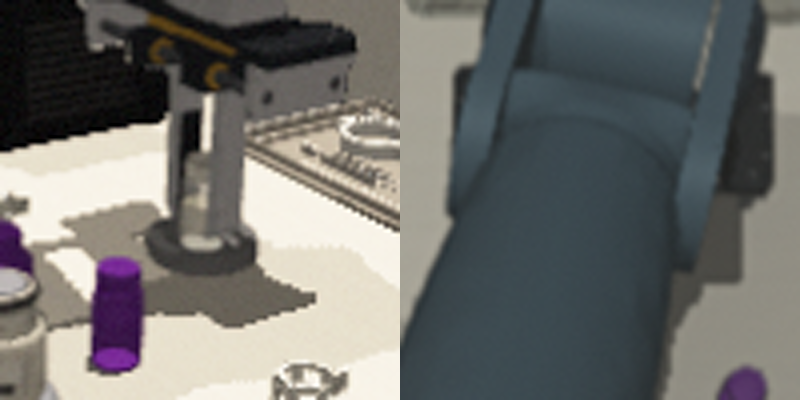

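Emit:
step_arm([
  [0,0,-0.015],
  [0,0,-0.03],
  [0,0,-0.03],
  [0,0,-0.03],
], yaw=[0,0,0,0])

```text
time: 9.9
tool_pos: [0.6645, -0.0278, 0.018]
ee_rot: [0.0, 1.0, -0.0, 0.0]
wrist_force: [-2.0, -0.4, 2.2]
width: 0.0271
```

Emit:
step_arm([
  [0,0,0],
  [0,0,0],
  [0,0,0],
  [0,0,0],
], yaw=[0,0,0,0], grip=0.6)

```text
time: 10.4
tool_pos: [0.6644, -0.0279, 0.0175]
ee_rot: [0.0, 1.0, 0.0, -0.0]
wrist_force: [-0.2, 0.1, 0.4]
width: 0.0562
```

Emit:
step_arm([
  [0,0,0.5],
  [0,0,1.2],
  [0,0,2.0],
  [0,0,3.0],
  [-0.5,-0.3,4.0],
  [-1.5,-0.8,5.0],
  [-2.7,-1.5,5.0],
  [-3.9,-2.2,5.0],
  [-5.0,-4.2,5.0],
  [-6.0,-5.8,5.0],
  [-6.0,-7.2,5.0],
  [-6.0,-7.2,5.0],
], yaw=[0,0,0,0,0,0,0,0,0,0,0,0], grip=1.0)

```text
time: 11.9
tool_pos: [0.4845, -0.2466, 0.1698]
ee_rot: [0.002, 1.0, -0.001, 0.001]
wrist_force: [1.0, -0.1, -1.0]
width: 0.0937
```

```bash
python3 m.py 4 300 245 306 200
```

```text
[ 0.48468839 -0.24392716  0.16887156] 12.0 0.0939309596957178
```

View pics/m4.png

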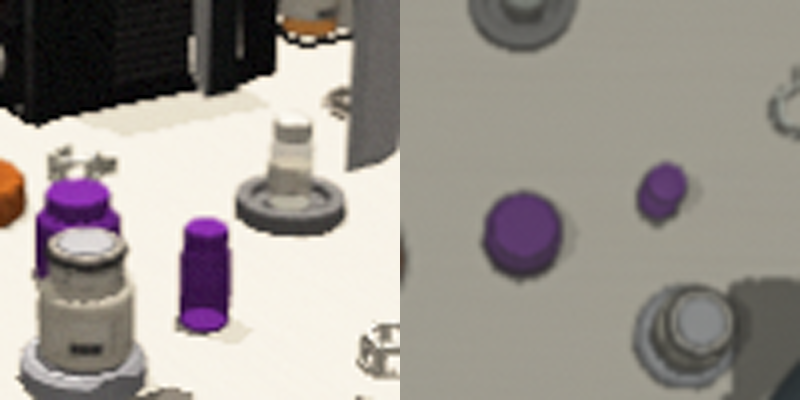

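The vial stands upright in the recess, with its foot about centred at side crop (291,205). The ring is now exposed on the jar, so I measure it next.

```bash
cat > r.py <<'E'
from ov import *
t=cv2.imread("pics/t4.png");s=cv2.imread("pics/s4.png")
R,G,B,Y=(0,0,255),(0,255,0),(255,0,0),(0,255,255)
T=(.4575,-.130);V=(.664,-.0275)
it=[(T,.0205,.071,B),(T,.032,.012,R),(T,.024,.04,G)]
v=[(V,.034,.013,R),(V,.014,.006,G),(V,.024,.006,B),(V,.010,.063,Y)]
h=lambda *l:np.hstack([cv2.resize(i,(400,300)) for i in l])
cv2.imwrite("pics/ro.png",np.vstack([h(ov("top",t,305,212,353,248,8,it,0),ov("side",s,245,230,305,275,6.67,it,0)),h(ov("top",t,264,132,308,165,9,v,0),ov("side",s,300,215,360,260,6.67,v,0))]))
E
python3 r.py
```

```text
(no output)
```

View pics/ro.png

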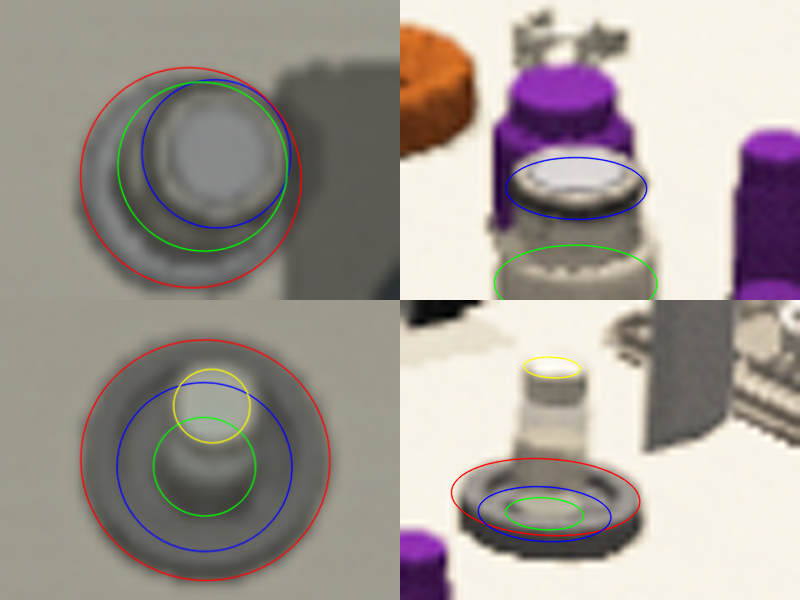

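Emit:
step_arm([
  [-0.2,0.8,0],
  [-0.4,1.8,0],
  [-0.6,2.8,0],
  [-0.8,3.5,0],
  [-0.86,3.8,0],
  [-0.86,3.8,-0.8],
  [-0.86,3.8,-1.6],
  [-0.86,3.8,-2.4],
  [-0.86,3.8,-2.9],
  [-0.86,3.8,-3.2],
  [-0.86,3.8,-3.27],
  [-0.86,3.8,-3.27],
  [-0.86,3.8,-3.27],
], yaw=[0,0,0,0,0,0,0,0,0,0,0,0,0])

```text
time: 13.62
tool_pos: [0.4592, -0.1301, 0.0703]
ee_rot: [0.0, 1.0, -0.0, 0.001]
wrist_force: [-0.7, 0.5, 0.6]
width: 0.0939
```

```bash
python3 m.py 5 275 250 306 200
```

```text
[ 0.4589931  -0.13001745  0.07007452] 13.725 0.09389933474092516
```

View pics/m5.png

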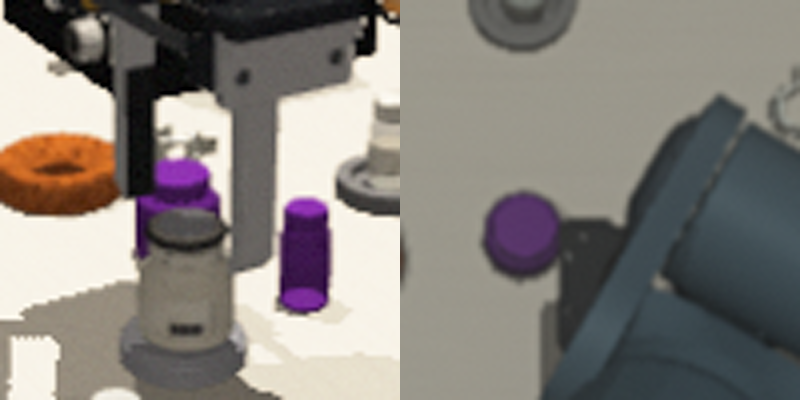

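Fingers straddle the ring at its height. I drop 0.6 mm and close.

Emit:
step_arm([
  [0,0,-0.02],
  [0,0,-0.02],
], yaw=[0,0])

```text
time: 13.98
tool_pos: [0.4587, -0.1298, 0.069]
ee_rot: [0.0, 1.0, -0.0, 0.0]
wrist_force: [-0.1, -0.5, -0.2]
width: 0.094
```

Emit:
step_arm([
  [0,0,0],
  [0,0,0],
  [0,0,0],
  [0,0,0],
  [0,0,0],
  [0,0,0],
  [0,0,0],
  [0,0,0],
  [0,0,0],
  [0,0,0],
], yaw=[0,0,0,0,0,0,0,0,0,0], grip=0.2, force=15)

```text
time: 15.22
tool_pos: [0.4586, -0.1298, 0.0689]
ee_rot: [0.0, 1.0, 0.0, -0.0]
wrist_force: [0.2, 0.1, -1.0]
width: 0.0345
```

Emit:
step_arm([
  [0,0,0.1],
  [0,0,0.3],
  [0,0,0.6],
  [0,0,1.0],
  [0,0,1.5],
  [0,0,2.0],
  [0,0,2.0],
], yaw=[0,0,0,0,0,0,0])

```text
time: 16.1
tool_pos: [0.4598, -0.1304, 0.1309]
ee_rot: [0.0, 1.0, -0.001, 0.002]
wrist_force: [-0.6, 0.6, -0.1]
width: 0.0347
```

```bash
python3 m.py 6 275 235 306 200
```

```text
[ 0.45860408 -0.12981812  0.12903419] 16.2 0.03438849053539544
```

View pics/m6.png

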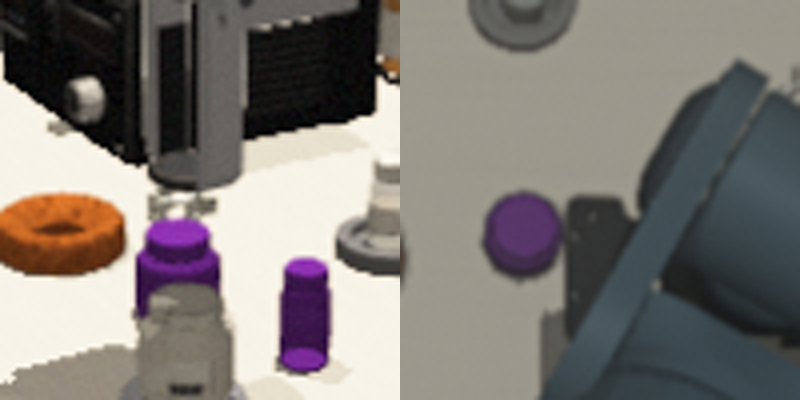

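The ring is held between the tips and the jar is still on the flange. I carry it over to the stub.

Emit:
step_arm([
  [0,0.4,0.1],
  [0.05,1.1,0.3],
  [0.1,2.1,0.4],
  [0.2,3.2,0.4],
  [0.3,4.3,0.4],
  [0.4,5.4,0.4],
  [0.5,6.5,0.4],
  [0.6,7.6,0.4],
  [0.7,8.7,0.4],
  [0.8,9.8,0.4],
  [0.9,10.9,0.2],
  [1.0,12.0,0],
  [1.0,13.0,-0.3],
  [1.1,13.8,-0.7],
  [1.1,14.3,-1.1],
  [1.1,14.5,-1.4],
  [1.1,14.58,-1.6],
  [1.1,14.58,-1.7],
  [1.1,14.58,-1.7],
  [1.1,14.58,-1.7],
], yaw=[0,0,0,0,0,0,0,0,0,0,0,0,0,0,0,0,0,0,0,0])

```text
time: 18.7
tool_pos: [0.492, 0.3073, 0.0784]
ee_rot: [0.001, 1.0, 0.0, 0.0]
wrist_force: [-0.2, -0.7, 0.0]
width: 0.0346
```

```bash
python3 m.py 7 200 190 148 216
```

```text
[0.49198489 0.30746227 0.07840788] 18.8 0.03431342322399255
```

View pics/m7.png

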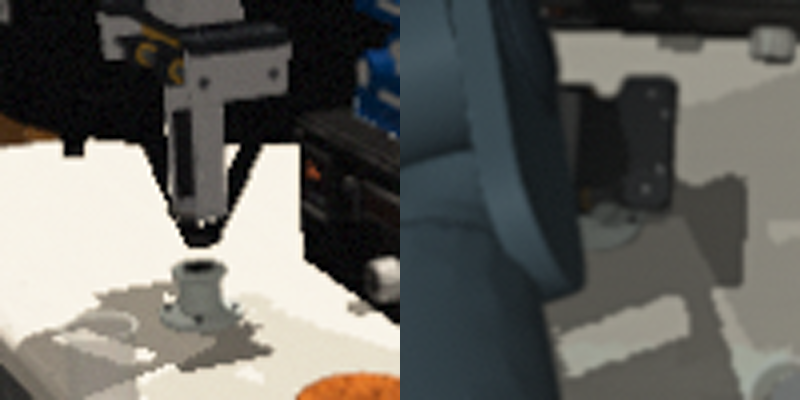

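```bash
python3 - <<'E'
from ov import *
s=cv2.imread("pics/s7.png");s0=cv2.imread("pics/side0.png")
R,G,B,Y=(0,0,255),(0,255,0),(255,0,0),(0,255,255)
S=(.491,.307);T=(.4915,.3075)
it=[(S,.020,.038,R),(S,.030,.0035,R),(T,.0205,.080,B)]
cv2.imwrite("pics/so.png",np.hstack([ov("side",s,178,175,228,230,8,[],0),ov("side",s,178,175,228,230,8,it,0)]))
E
```

```text
(no output)
```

View pics/so.png

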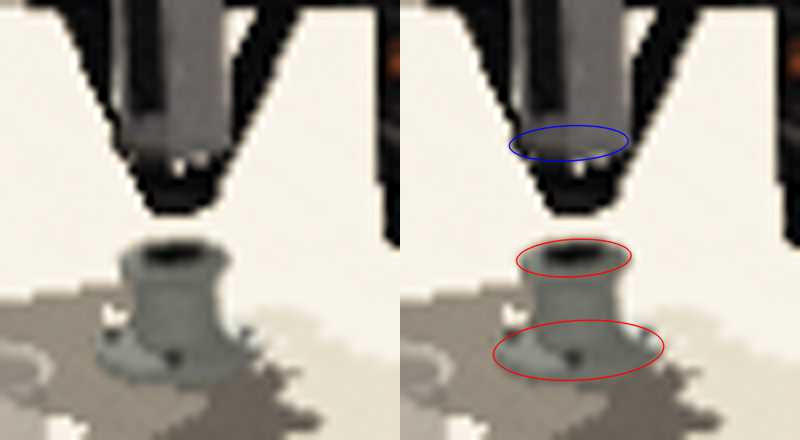

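Emit:
step_arm([
  [0,0,-0.3],
  [0,0,-0.6],
  [0,0,-0.85],
  [0,0,-1.05],
  [0,0,-1.15],
  [0,0,-1.22],
  [0,0,-1.25],
  [0,0,-1.25],
  [0,0,-1.25],
], yaw=[0,0,0,0,0,0,0,0,0])

```text
time: 19.92
tool_pos: [0.4918, 0.3076, 0.0407]
ee_rot: [0.0, 1.0, 0.0, 0.0]
wrist_force: [0.4, -0.2, -0.6]
width: 0.0347
```

Emit:
step_arm([
  [0,0,-0.015],
  [0,0,-0.03],
  [0,0,-0.03],
  [0,0,-0.03],
], yaw=[0,0,0,0])

```text
time: 20.42
tool_pos: [0.4918, 0.3076, 0.0399]
ee_rot: [0.0, 1.0, -0.0, 0.0]
wrist_force: [-2.0, -0.3, 3.6]
width: 0.0345
```

Contact: Fz is 3.6 N. I look before releasing.

```bash
python3 m.py 8 200 205 148 216; python3 - <<'E'
from ov import *
s=cv2.imread("pics/s8.png")
cv2.imwrite("pics/so8.png",ov("side",s,178,175,228,230,8,[],0))
E
```

```text
[0.49176688 0.30761932 0.03990391] 20.525 0.034326276622588484
```

View pics/so8.png

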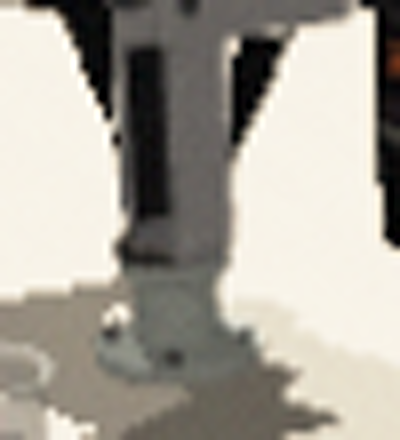

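Emit:
step_arm([
  [0,0,0],
  [0,0,0],
  [0,0,0],
  [0,0,0],
  [0,0,0],
], yaw=[0,0,0,0,0], grip=0.8)

```text
time: 21.15
tool_pos: [0.4916, 0.3076, 0.0395]
ee_rot: [0.0, 1.0, -0.0, -0.0]
wrist_force: [0.7, -0.6, 0.2]
width: 0.0751
```

Emit:
step_arm([
  [0,0,0.5],
  [0,0,1.2],
  [0,0,2.0],
  [0,0,2.8],
  [-0.1,-0.8,3.0],
  [-0.3,-2.2,3.0],
  [-0.4,-3.8,3.0],
  [-0.5,-5.4,3.0],
  [-0.6,-7.0,3.0],
  [-0.7,-8.6,3.0],
  [-0.8,-10.2,3.0],
  [-0.9,-11.8,3.0],
  [-1.0,-13.2,3.0],
  [-1.1,-14.2,3.0],
  [-1.1,-14.58,3.0],
  [-1.1,-14.58,3.0],
  [-1.1,-14.58,3.0],
], yaw=[0,0,0,0,0,0,0,0,0,0,0,0,0,0,0,0,0], grip=1.0)

```text
time: 23.28
tool_pos: [0.4588, -0.1289, 0.1297]
ee_rot: [-0.0, 1.0, 0.0, 0.0]
wrist_force: [-0.8, 0.6, 0.1]
width: 0.0941
```

```bash
python3 m.py 9 275 235 306 200; python3 - <<'E'
from ov import *
s=cv2.imread("pics/s9.png");t=cv2.imread("pics/t9.png")
R,B=(0,0,255),(255,0,0)
S=(.491,.307);it=[(S,.020,.038,R),(S,.0205,.042,B)]
cv2.imwrite("pics/so9.png",np.vstack([np.hstack([ov("side",s,178,180,228,215,8,i,0),ov("top",t,125,195,173,230,8,i,0)]) for i in([],it)]))
E
```

```text
[ 0.45872909 -0.12882684  0.12952785] 23.375 0.09402812113747076
```

View pics/so9.png

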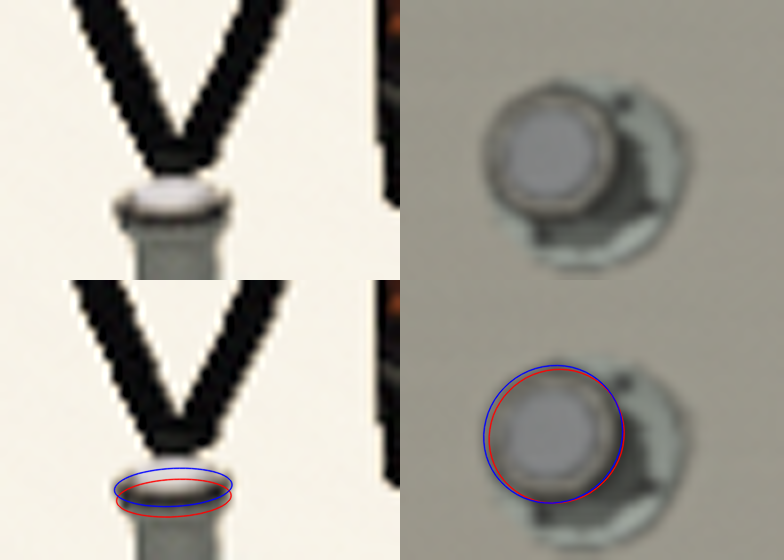

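View pics/m9.png

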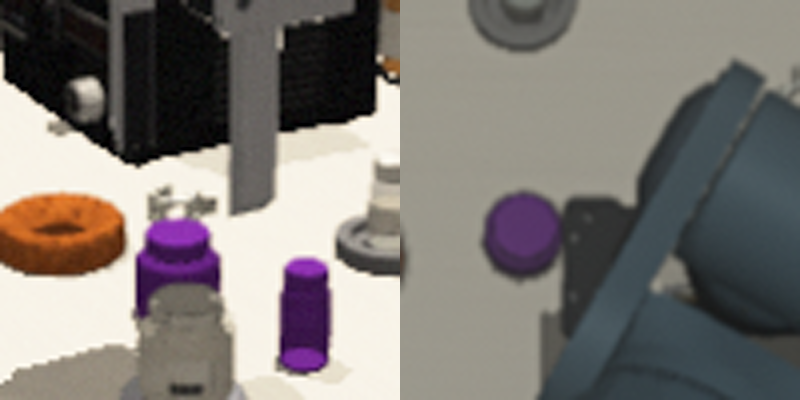

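The ring lies flat and centred on the stub, within about 1 mm in both views. Next is the jar.

Emit:
step_arm([
  [0,0,-0.7],
  [0,0,-1.4],
  [0,0,-2.1],
  [0,0,-2.8],
  [0,0,-3.2],
  [0,0,-3.5],
  [0,0,-3.55],
  [0,0,-3.55],
], yaw=[0,0,0,0,0,0,0,0])

```text
time: 24.38
tool_pos: [0.4591, -0.13, 0.0235]
ee_rot: [0.0, 1.0, -0.0, 0.0]
wrist_force: [0.0, -0.2, 0.3]
width: 0.0943
```

Emit:
step_arm([
  [0,0,0],
  [0,0,0],
  [0,0,0],
  [0,0,0],
  [0,0,0],
  [0,0,0],
  [0,0,0],
  [0,0,0],
], yaw=[0,0,0,0,0,0,0,0], grip=0.4, force=20)

```text
time: 25.38
tool_pos: [0.4587, -0.1298, 0.0231]
ee_rot: [0.0, 1.0, -0.0, -0.0]
wrist_force: [-0.3, -0.0, 1.1]
width: 0.0475
```

```bash
python3 m.py 10 275 255 306 200
```

```text
[ 0.45862343 -0.129817    0.02303795] 25.475 0.04774197720822946
```

View pics/m10.png

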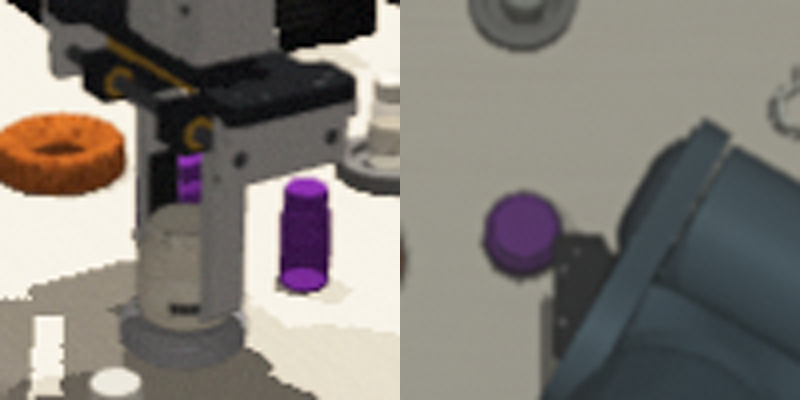

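Emit:
step_arm([
  [0,0,0.1],
  [0,0,0.4],
  [0,0,0.9],
  [0,0,1.6],
  [0,0,2.3],
  [0,0.2,2.9],
  [0.1,0.8,3.1],
  [0.3,1.6,3.1],
  [0.5,2.6,3.1],
  [0.7,3.6,3.1],
  [0.9,4.6,3.1],
  [1.1,5.6,3.0],
  [1.3,6.4,2.6],
  [1.35,6.9,2.1],
  [1.35,7.05,1.6],
  [1.35,7.05,1.2],
  [1.35,7.05,0.9],
  [1.35,7.05,0.7],
  [1.35,7.05,0.7],
], yaw=[0,0,0,0,0,0,0,0,0,0,0,0,0,0,0,0,0,0,0])

```text
time: 27.85
tool_pos: [0.499, 0.0814, 0.0437]
ee_rot: [0.001, 1.0, 0.0, -0.0]
wrist_force: [-0.9, -0.4, -0.6]
width: 0.0478
```

```bash
python3 m.py 11 250 235 250 200; python3 - <<'E'
from ov import *
s=cv2.imread("pics/s11.png")
R,B=(0,0,255),(255,0,0)
S=(.498,.081);it=[(S,.041,.022,R),(S,.024,.037,B)]
cv2.imwrite("pics/so11.png",np.hstack([ov("side",s,210,205,270,260,6.6,i,0) for i in([],it)]))
E
```

```text
[0.49951064 0.0814653  0.04438455] 27.95 0.04774624574149107
```

View pics/so11.png

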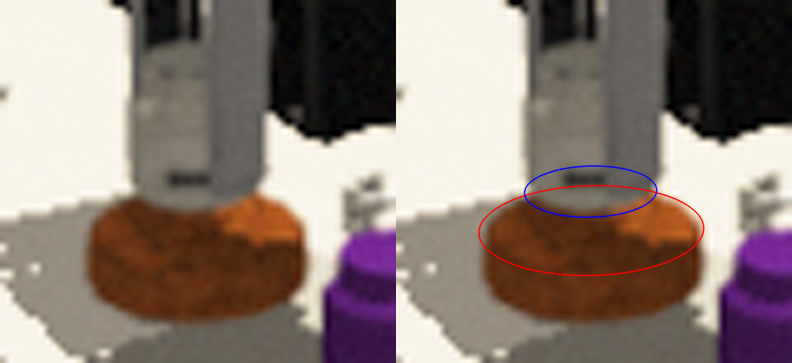

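View pics/m11.png

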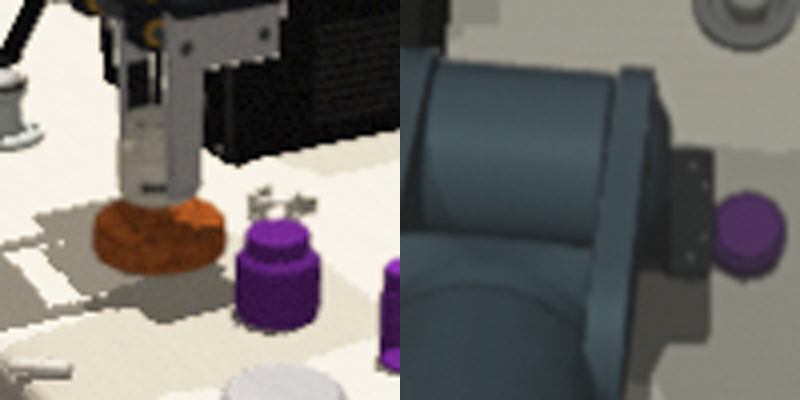

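Emit:
step_arm([
  [0,0,-0.15],
  [0,0,-0.3],
  [0,0,-0.4],
  [0,0,-0.45],
  [0,0,-0.48],
  [0,0,-0.48],
  [0,0,-0.48],
], yaw=[0,0,0,0,0,0,0])

```text
time: 28.82
tool_pos: [0.4992, 0.0817, 0.0298]
ee_rot: [0.0, 1.0, -0.0, 0.0]
wrist_force: [-0.7, -0.2, -2.0]
width: 0.0476
```

Emit:
step_arm([
  [0,0,-0.015],
  [0,0,-0.03],
  [0,0,-0.03],
  [0,0,-0.03],
], yaw=[0,0,0,0])

```text
time: 29.32
tool_pos: [0.4991, 0.0817, 0.0288]
ee_rot: [0.0, 1.0, 0.0, -0.0]
wrist_force: [-0.4, 0.9, -0.9]
width: 0.0477
```

Emit:
step_arm([
  [0,0,-0.015],
  [0,0,-0.03],
  [0,0,-0.03],
  [0,0,-0.03],
], yaw=[0,0,0,0])

```text
time: 29.82
tool_pos: [0.4992, 0.0817, 0.0278]
ee_rot: [0.0, 1.0, 0.0, -0.0]
wrist_force: [-1.1, 0.1, -0.6]
width: 0.0481
```

Emit:
step_arm([
  [0,0,-0.015],
  [0,0,-0.03],
  [0,0,-0.03],
  [0,0,-0.03],
], yaw=[0,0,0,0])

```text
time: 30.32
tool_pos: [0.4992, 0.0817, 0.027]
ee_rot: [0.0, 1.0, 0.0, -0.0]
wrist_force: [0.4, 0.4, -0.3]
width: 0.0476
```

```bash
python3 m.py 12 250 235 250 200; python3 - <<'E'
from ov import *
print(readout.observe()['wrist_force'])
s=cv2.imread("pics/s12.png")
cv2.imwrite("pics/so12.png",ov("side",s,210,205,270,260,9,[],0))
E
```

```text
[0.49918688 0.08167177 0.02697949] 30.425 0.04778482686182349
[-0.44940788 -0.55972488 -0.20318098]
```

View pics/so12.png

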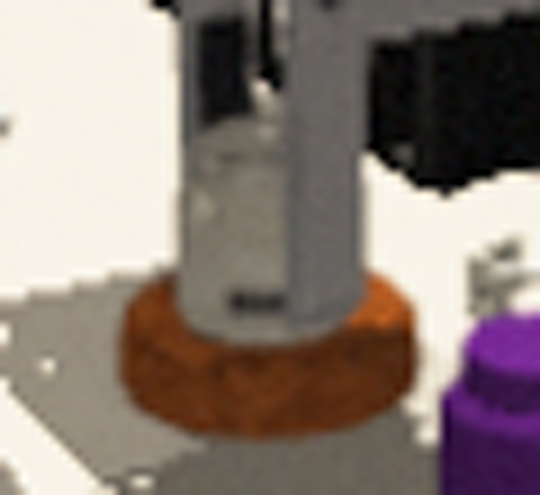

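Emit:
step_arm([
  [0,0,-0.015],
  [0,0,-0.03],
  [0,0,-0.03],
  [0,0,-0.03],
], yaw=[0,0,0,0])

```text
time: 30.92
tool_pos: [0.4994, 0.0817, 0.0263]
ee_rot: [0.0, 1.0, 0.0, 0.0]
wrist_force: [-0.6, 2.0, 2.1]
width: 0.0476
```

```bash
python3 - <<'E'
from ov import *
for i in range(4): vision.camera("top"); o=readout.observe(); print(o['wrist_force'],o['tool_pos'])
E
```

```text
[0.31644158 0.93141317 2.69049948] [0.49940917 0.08171763 0.02628291]
[0.19725868 0.10681168 1.95759488] [0.4994123  0.08170716 0.02628742]
[-0.6705213   0.88016546  2.59163998] [0.49941165 0.08169049 0.02629959]
[-0.51077754  0.64110401  3.59683743] [0.49941878 0.08170574 0.02627858]
```

In contact (Fz now about 2.7 N), so I release.

Emit:
step_arm([
  [0,0,0],
  [0,0,0],
  [0,0,0],
  [0,0,0],
  [0,0,0],
], yaw=[0,0,0,0,0], grip=0.85)

```text
time: 31.75
tool_pos: [0.4991, 0.0817, 0.026]
ee_rot: [0.0, 1.0, -0.0, -0.0]
wrist_force: [0.1, 0.0, 0.1]
width: 0.0798
```

Emit:
step_arm([
  [0,0,0.4],
  [0,0,1.0],
  [0,0,1.8],
  [0,0,2.8],
  [0,0,3.8],
  [0,-0.8,4.0],
  [0,-2.2,4.0],
  [-0.2,-3.8,4.0],
  [-0.4,-5.4,4.0],
  [-0.6,-7.0,4.0],
  [-0.6,-8.6,4.0],
  [-0.6,-10.2,4.0],
  [-0.6,-11.0,4.0],
  [-0.6,-11.0,4.0],
], yaw=[0,0,0,0,0,0,0,0,0,0,0,0,0,0], grip=1.0)

```text
time: 33.5
tool_pos: [0.4813, -0.2492, 0.1468]
ee_rot: [0.001, 1.0, -0.0, 0.0]
wrist_force: [0.1, 0.2, -0.3]
width: 0.0939
```

```bash
python3 m.py 13 260 250 280 220; python3 - <<'E'
from ov import *
s=cv2.imread("pics/s13.png");t=cv2.imread("pics/t13.png")
R,B,G=(0,0,255),(255,0,0),(0,255,0)
S=(.498,.081);T=(.455,-.130)
it=[(S,.041,.022,R),(S,.024,.022,B),(S,.024,.056,B)];f=[(T,.032,.012,R),(T,.032,.002,R)]
h=lambda *l:np.hstack([cv2.resize(i,(400,300)) for i in l])
cv2.imwrite("pics/so13.png",np.vstack([h(ov("side",s,205,200,273,251,6,it,0),ov("top",t,208,190,272,238,6,it,0)),h(ov("side",s,240,255,300,300,6,f,0),ov("top",t,300,210,356,252,6,f,0))]))
E
```

```text
[ 0.48120831 -0.24727739  0.14623715] 33.6 0.0937245385967007
```

View pics/so13.png

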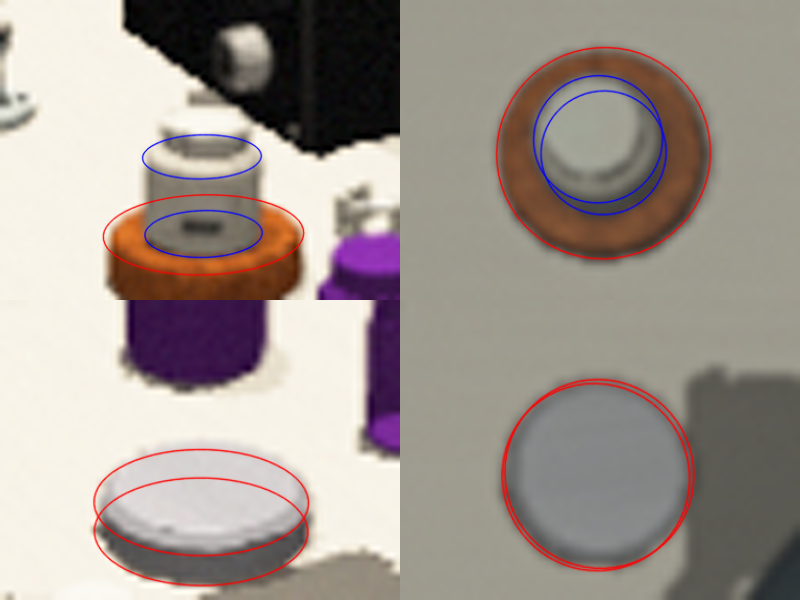

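View pics/s13.png

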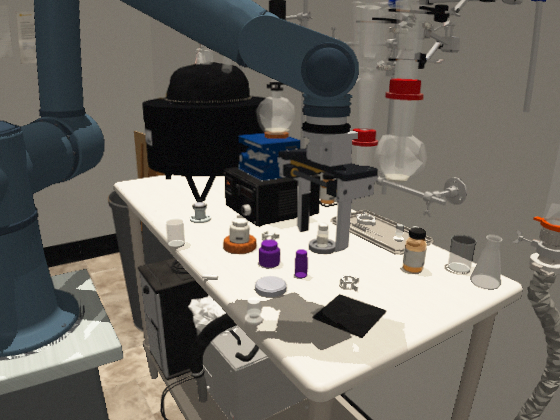

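Jar is upright and centred on the cork ring. The flange is measured at (0.4555, -0.130) and both views agree. Now I pick it up.

Emit:
step_arm([
  [-0.2,0.8,0],
  [-0.4,2.0,0],
  [-0.6,3.0,0],
  [-0.8,3.7,0],
  [-0.84,3.95,-0.4],
  [-0.84,3.95,-1.2],
  [-0.84,3.95,-2.0],
  [-0.84,3.95,-2.8],
  [-0.84,3.95,-3.6],
  [-0.84,3.95,-4.2],
  [-0.84,3.95,-4.5],
  [-0.84,3.95,-4.65],
  [-0.84,3.95,-4.72],
  [-0.84,3.95,-4.72],
  [-0.84,3.95,-4.72],
], yaw=[0,0,0,0,0,0,0,0,0,0,0,0,0,0,0])

```text
time: 35.48
tool_pos: [0.4563, -0.13, 0.0049]
ee_rot: [0.0, 1.0, -0.0, 0.0]
wrist_force: [-0.9, -0.5, -1.0]
width: 0.0937
```

Emit:
step_arm([
  [0,0,0],
  [0,0,0],
  [0,0,0],
  [0,0,0],
  [0,0,0],
  [0,0,0],
  [0,0,0],
], yaw=[0,0,0,0,0,0,0], grip=0.55, force=40)

```text
time: 36.35
tool_pos: [0.4559, -0.1297, 0.0045]
ee_rot: [0.0, 1.0, 0.0, -0.0]
wrist_force: [-0.3, 1.6, 1.8]
width: 0.0629
```

```bash
python3 m.py 14 275 265 320 220
```

```text
[ 0.45594707 -0.12970767  0.00447936] 36.45 0.06332622115920512
```

View pics/m14.png

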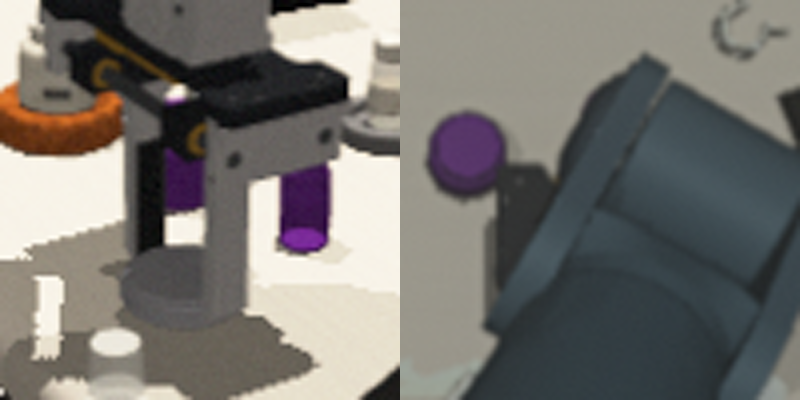

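Emit:
step_arm([
  [0,0,0.1],
  [0,0,0.3],
  [0,0,0.7],
  [0,0,1.2],
  [0,0,1.7],
  [0.1,-0.2,2.0],
  [0.3,-0.6,2.0],
  [0.6,-1.3,2.0],
  [1.0,-2.1,2.0],
  [1.4,-2.9,2.0],
  [1.7,-3.7,2.0],
  [2.1,-4.4,1.9],
  [2.3,-4.9,1.6],
  [2.42,-5.14,1.3],
  [2.42,-5.14,1.0],
  [2.42,-5.14,0.8],
  [2.42,-5.14,0.8],
], yaw=[0,0,0,0,0,0,0,0,0,0,0,0,0,0,0,0,0])

```text
time: 38.58
tool_pos: [0.5279, -0.2831, 0.0276]
ee_rot: [0.0, 1.0, 0.001, -0.001]
wrist_force: [0.4, 0.1, -3.2]
width: 0.0632
```

```bash
python3 m.py 15 345 300 390 206
```

```text
[ 0.52866013 -0.28376521  0.02868823] 38.675 0.06258930037022503
```

View pics/m15.png

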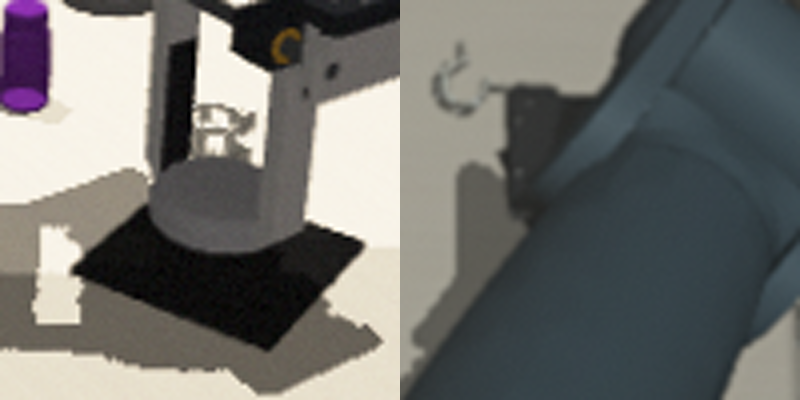

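Emit:
step_arm([
  [0,0,-0.15],
  [0,0,-0.3],
  [0,0,-0.45],
  [0,0,-0.55],
  [0,0,-0.6],
  [0,0,-0.6],
  [0,0,-0.6],
], yaw=[0,0,0,0,0,0,0])

```text
time: 39.55
tool_pos: [0.5287, -0.2841, 0.0106]
ee_rot: [0.0, 1.0, -0.0, 0.0]
wrist_force: [-0.2, -0.4, -2.4]
width: 0.0629
```

```bash
python3 - <<'E'
from ov import *
s=cv2.imread("pics/side0.png");g=cv2.cvtColor(s,6)[285:345,300:400]
l=(g<70).astype(np.uint8);c=max(cv2.findContours(l,0,2)[0],key=cv2.contourArea)
p=cv2.approxPolyDP(c,4,True)[:,0]+[300,285];print(p)
W=np.array([atz("side",q,.005) for q in p]);print(W.round(4),W.mean(0),[np.linalg.norm(W[i]-W[i-1]) for i in range(len(W))])
print(readout.observe()['wrist_force'],readout.observe()['tool_pos'])
E
```

```text
[[313 317]
 [362 337]
 [384 310]
 [339 295]]
[[ 0.4663 -0.2592  0.005 ]
 [ 0.4999 -0.351   0.005 ]
 [ 0.5911 -0.3111  0.005 ]
 [ 0.5551 -0.2247  0.005 ]] [ 0.52809649 -0.28651807  0.005     ] [np.float64(0.09529752377494118), np.float64(0.09769107484888463), np.float64(0.09952666852060454), np.float64(0.09354388993697983)]
[-0.15428738 -0.3959776  -2.40175472] [ 0.52865358 -0.28412916  0.01060144]
```

Emit:
step_arm([
  [0,0,-0.015],
  [0,0,-0.03],
  [0,0,-0.03],
  [0,0,-0.03],
], yaw=[0,0,0,0])

```text
time: 40.05
tool_pos: [0.5286, -0.284, 0.0096]
ee_rot: [0.0, 1.0, -0.0, 0.0]
wrist_force: [0.1, -0.9, -3.3]
width: 0.063
```

Emit:
step_arm([
  [0,0,-0.01],
  [0,0,-0.02],
  [0,0,-0.02],
  [0,0,-0.02],
], yaw=[0,0,0,0])

```text
time: 40.55
tool_pos: [0.5286, -0.2841, 0.0095]
ee_rot: [0.0, 1.0, 0.0, -0.0]
wrist_force: [-3.7, 2.7, 5.6]
width: 0.063
```

Emit:
step_arm([
  [0,0,-0.01],
  [0,0,-0.02],
  [0,0,-0.02],
  [0,0,-0.02],
], yaw=[0,0,0,0])

```text
time: 41.05
tool_pos: [0.5286, -0.284, 0.0095]
ee_rot: [0.0, 1.0, 0.0, -0.0]
wrist_force: [-5.0, 3.1, 9.4]
width: 0.0632
```

In contact with the mat, so I release and lift clear.

Emit:
step_arm([
  [0,0,0.01],
  [0,0,0.01],
  [0,0,0.01],
  [0,0,0.01],
  [0,0,0.01],
  [0,0,0.01],
], yaw=[0,0,0,0,0,0], grip=1.0)

```text
time: 41.8
tool_pos: [0.5286, -0.2841, 0.0086]
ee_rot: [0.0, 1.0, -0.0, 0.0]
wrist_force: [0.6, 0.7, 0.8]
width: 0.094
```

Emit:
step_arm([
  [0,0,0.3],
  [0,0,0.8],
  [0,0,1.5],
  [0,0,2.5],
  [0,0,3.5],
  [0,0,4.5],
  [-0.4,1.2,5.0],
  [-0.8,2.8,5.5],
  [-1.2,4.4,6.0],
  [-1.6,6.0,6.0],
  [-1.9,7.6,6.0],
  [-2.2,8.6,6.0],
  [-2.2,9.0,6.0],
  [-2.2,9.0,6.0],
  [-2.2,9.0,6.0],
], yaw=[0,0,0,0,0,0,0,0,0,0,0,0,0,0,0])

```text
time: 43.68
tool_pos: [0.463, -0.015, 0.189]
ee_rot: [0.001, 1.0, -0.0, 0.0]
wrist_force: [0.5, -0.6, -0.1]
width: 0.0941
```

```bash
python3 m.py 16 345 310 390 206
```

```text
[ 0.46284071 -0.01495808  0.18872659] 43.775 0.09397877647951258
```

View pics/m16.png

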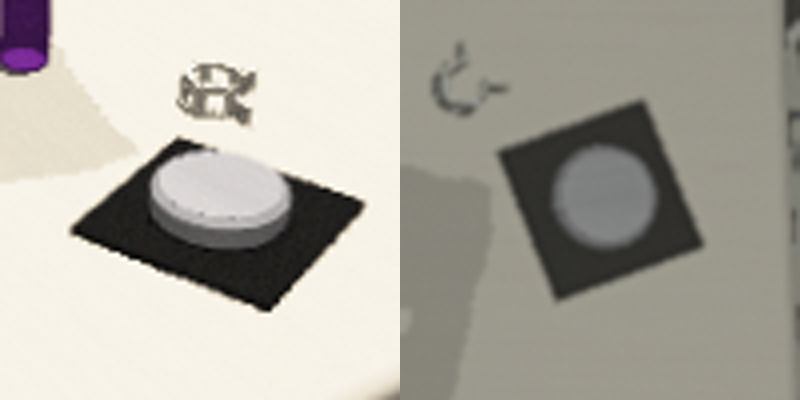

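View pics/s16.png

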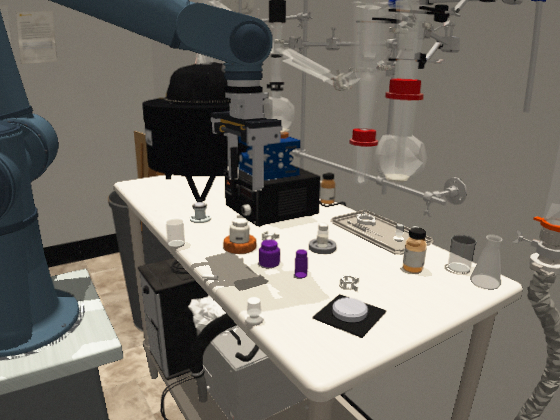

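View pics/t16.png

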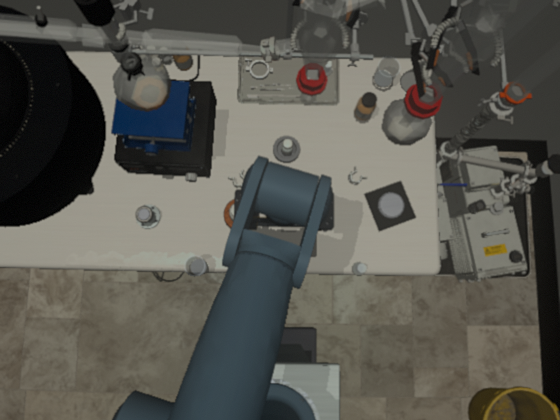

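The flange is flat on the mat: top view about (391,205) against a mat centre of about (390,206), with part of that from its height. Vial, ring, jar, beaker (175,232) and stopper (254,310) all stand as they should. I hand in.

```bash
python3 -c "
from bench import order;print(order.job_done())"
```

```text
the job is handed in; nothing more can be done
None
```

I took the tower apart from the top down, set each piece on its own place, let go of it, and handed the job in at about 44 s. No verdict was given.

What the last checks showed, with the gripper clear of everything:

| Piece | Result |
|---|---|
| Vial | Upright in the recess of the grey stand, about 1.5 mm off the middle |
| Centring ring | Flat on the pipe stub, within about 1 mm of centre |
| Jar | Upright on the cork ring and centred by the overlay in both views |
| Blank flange | Flat on the mat, about 1–2 mm off the middle |

In the final pictures the beaker, the stopper and both purple look-alikes stand where they were. I did not re-measure their positions.

**Disagreements:**
- **Jar height:** the jar met the cork about 2 mm lower than I expected from its nominal 22 mm height. I released it only after the wrist force confirmed contact.
- **Mat centre:** the two cameras put the middle of the mat about 2 mm apart in y, which is within the stated calibration. I used the top camera's value.

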